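# Assemble the filter holder on the open manifold port

### The arm

A 7-joint arm with a two-finger parallel gripper is mounted at the origin on the work surface. World frame = base frame: x ahead of the robot, y to its left, z up, the work surface at z = 0. Lengths are in m, angles in rad, forces in N, time in s.
With the tool pointing down it reaches from about 0.4 to 0.85 m from the base axis. Payload 10.4 kg.
Tool frame: the origin (TCP) lies at the very end of the fingers, on their centre line; the grasp point (between the pads) lies 19 mm behind it; z points along the fingers, y is the line along which they close (so a half turn about z gives the same grasp; the last joint's range is limited). The gripper opens to 85 mm and grips with 20 to 120 N. Pads are 22 mm wide; open, the fingers measure 114 mm over their backs; the gripper's body (76 mm by 85 mm) begins 54 mm behind the grasp point. The pads swing forward as they close: fully open they stand 13 mm farther back than shut.
Start: joints at [-1.271, 0.332, -0.065, 1.46, 0.022, 1.35, -0.088], TCP at [0.198, 0.593, 0.231] pointing down, gripper open.
Joint ranges: [-2.6, 2.6], [-0.5, 2.12], [-1.47, 1.34], [0.16, 2.42], [-1.27, 4.41], [0.06, 2.06], [-2.6, 2.6]. Speed limits (rad/s): [2.22, 2.22, 2.79, 2.79, 3.14, 3.14, 3.14].

### API

Orientations are given as a unit quaternion [x, y, z, w].
In Python, from workcell import * gives the robot as it stands.
- The arm moves only by the tool step_arm, never from a script. Its argument "commands" is one flat list of numbers, 7 for each row, row after row: the finger opening in mm, from 0 to 85.4, then the shift along the world's x, y, z as a fraction of full scale, then the turn, a rotation vector about the world's x, y, z as a fraction of full scale. A call has exactly 10 rows; each row is the pose to reach, as a shift and turn from the pose commanded when the call began, turning the shorter way round; what a row does not reach only later rows make up. Full scale, the value 1, is 0.6 m for a shift and pi rad for a turn. A row lasts 1/8 s, in which the tool goes at most 62.5 mm and 10.7 degrees, less where a joint would pass 70% of its speed; a pose out of reach is approached as far as the arm can. A call with a number of a shift or a turn outside -1 to 1 is refused whole. A call with a gripper value outside its range is refused whole. The fingers move at their own pace and stop on an object; "squeeze" is the grip in N (left out, the last holds). Time passes only in rows, so rows that repeat a pose let the fingers close, or fill a call up. It gives the time, the measured TCP pose, the force, the opening and the grip force at its end, in the units of the state.
- get_obs(): the state, without advancing time (a new reading comes with each control period).
- camera(name): name is "side" or "top"; returns the picture (400x640x3 uint8, red, green, blue); there is no depth.
- camera_params(name): a dict with "mtx" (3x3 intrinsics, pixels), "dist" ([k1, k2, p1, p2, k3] as OpenCV has them; the pictures are not rectified), "extrinsics" (4x4, takes a point from world to camera coordinates). Camera axes: x right, y down, z forward; pixel columns grow to the right and rows downward; lengths in m; the calibration is good to about 2 mm. A picture is of the moment at which its call begins. camera_params takes no time and is no camera call.
- hand_in(): hands the job in; it is judged then, once.
The state is a dict: "clock": time; "joint_pos": joint angles; "joint_velocities": joint speeds; "tau": joint torques, N m; "position": TCP position; "ee_rot": TCP orientation; "ft_force": force on the tool from outside, world axes, zero at the start; "torque": the same for the moment, N m; "grip_width": opening from 0.0 (shut) to 1.0 (fully open); "grasp_force": force on a finger pad.
Only numpy, scipy, OpenCV 4.12 (cv2) and the standard library are available. Lean on these libraries where they do the work, as an engineer would, in place of code of your own. Each camera call takes 0.05 s, during which the arm holds its last target. There are 200 camera calls.

### The job

Build up the stainless filter holder on the open port of the vacuum manifold, working upwards one part at a time: first the base with its stopper down in the port, then the perforated support disc in the recess of the base, then the funnel, wide foot down, over the disc, and last the lid, knob up, on the funnel. Set each part down rather than letting it drop, so that it sits fully home and level, and let go of it. Leave the other ware on the bench where it is.

Things in the scene. Friction and masses are not known exactly. Their poses are not given: they have to be found in the camera images.
- port: Open port, fixed steel cup: 52 mm outside, mouth 40 mm, 29 mm deep, rim about 105 mm above the bench. Origin: centre of the mouth at the rim, z up. One of 3 ports (left, middle or right), 125 mm apart along its y, on a low manifold. The others carry a finished holder (67 mm wide, top 134 mm above the rim; clamp reaches 46 mm to -x) and a rubber plug (47 mm wide, top 12 mm above the rim).
- base: Filter base, loose, upright: dark tapered stopper 24 mm long (27 mm wide at the foot, 34 at the top) under a steel head 62 mm wide, 16 mm high, with a round recess 50 mm wide, 4 mm deep in its top. Origin: centre of the foot, z up; head z = 24 to 40 mm. About 0.24 kg. Home: head's underside on the port's rim, stopper inside (3 mm play), origin 24 mm below the port's.
- disc: Perforated support disc, loose, lying flat: grey metal, 46 mm wide, 10 mm thick, edges chamfered 1.5 mm. Origin: centre of its underside, z up. About 0.07 kg. Home: flat in the base's recess (2 mm play), origin 36 mm above the base's, 6 mm of it proud of the base's rim: hold it by that part to clear the rim.
- funnel: Funnel, loose, standing on its foot: open steel tube, 54 mm outside, 48 mm bore, 80 mm high, foot flange 62 mm wide and 11 mm high. Below, a counterbore 51 mm wide, 7 mm deep goes over the disc; above that the opening is 42 mm. Origin: centre of the foot's underside, z up. About 0.25 kg. Home: foot on the base's rim over the disc (2.5 mm play), origin 40 mm above the base's.
- lid: Lid, loose, knob up: steel plate 58 mm wide, 4 mm thick, under it a spigot 42 mm wide, 5 mm deep; on it a black cylindrical knob 18 mm wide from z = 14 to 42 mm (neck below it 12 mm wide, plate top at z = 9 mm). Origin: centre of the spigot's underside, z up. About 0.12 kg. Home: spigot in the funnel's bore (3 mm play), plate on its rim, origin 75 mm above the funnel's.
- beaker: Bystander, loose: small glass beaker, 49 mm diameter, 68 mm high. Origin: centre of its underside.
- membranes: Bystander, loose: flat square box of filter membranes, 69 x 69 x 31 mm. Origin: centre of its underside.
- forceps: Bystander, loose: steel membrane forceps lying on the bench, 126 mm long, about 12 mm wide, 8 mm high. Origin: near the middle, on the bench; x along its length.
- amber: Bystander, loose: amber glass bottle with black cap, 48 mm diameter, 105 mm high, at the left. Origin: centre of its underside.
- washbottle: Bystander, loose: white wash bottle with blue cap and thin bent spout, 62 mm diameter, 166 mm high, the spout reaching 60 mm out along x, at the right. Origin: centre of its underside.
Not all that is in view belongs to the job. What is shaped like the funnel but pink is not meant.

How it is judged:
On the way, in this order (a step that is already met when the one before it is completed fails the run):
1. the base is fully home in the open port, level (horizontal distance between base and port below 0.006 m and z of base in the frame of port between -0.0265 and -0.0215 m and angle between base's own z axis and vertical below 0.06 rad), for 0.2 s.
2. then, the base still home, the disc lies flat in its recess (all of step 1 and horizontal distance between disc and base below 0.006 m and z of disc in the frame of base between 0.0335 and 0.0385 m and angle between disc's own z axis and vertical below 0.06 rad), for 0.2 s.
3. then, base and disc still home, the funnel stands on the base over the disc (all of step 2 and horizontal distance between funnel and base below 0.007 m and z of funnel in the frame of base between 0.0375 and 0.0425 m and angle between funnel's own z axis and vertical below 0.06 rad), for 0.2 s.
4. then, all below still home, the lid is home on the funnel (all of step 3 and horizontal distance between lid and funnel below 0.006 m and z of lid in the frame of funnel between 0.0725 and 0.0775 m and angle between lid's own z axis and vertical below 0.06 rad), for 0.2 s.
At the end, for the whole second after the job is handed in: Base in the open port, disc in the base, funnel on the base over the disc, lid on the funnel; each within 6 mm (funnel 7 mm) of the axis and 2.5 mm of the home height of what it sits on, upright within 0.06 rad, at rest (all of step 4 and linear speed of each of base, disc, funnel, lid below 0.02 m/s); the robot touches nothing.
It fails at once if a bystander is pushed more than 25 mm from its place or knocked over (distance of any of beaker, membranes, forceps, amber, washbottle from where it was at the start of the episode above 0.025 m or angle between any of beaker, membranes, forceps, amber, washbottle's own z axis and vertical above 0.6 rad).
It fails at once if the base is dropped (falls faster than 0.6 m/s, about 2 cm of free fall, with no finger on it) (linear speed of base above 0.6 m/s and contact force between the fingers and base below 0.1 N).
It fails at once if the disc is dropped (falls faster than 0.6 m/s, about 2 cm of free fall, with no finger on it) (linear speed of disc above 0.6 m/s and contact force between the fingers and disc below 0.1 N).
It fails at once if the funnel is dropped (falls faster than 0.6 m/s, about 2 cm of free fall, with no finger on it) (linear speed of funnel above 0.6 m/s and contact force between the fingers and funnel below 0.1 N).
It fails at once if the lid is dropped (falls faster than 0.6 m/s, about 2 cm of free fall, with no finger on it) (linear speed of lid above 0.6 m/s and contact force between the fingers and lid below 0.1 N).
It also fails if it takes over 128 s, if anything falls off the work surface, if the arm or the gripper's body presses on something with over 40 N, if the wrist force passes 120 N, or if a joint passes its speed limit or range.

## Working session

There is one attempt and no reset: what is moved stays moved. The work goes in short steps, Python scripts to look and compute and a tool call to move; the robot and the scene stay as the last step left them, time stands still between calls to the robot, and variables do not carry over. Pictures are saved under pics/ and viewed, at most 14 in all, crops included, and the job is handed in when it is done.

Besides the shell and the picture viewer there is one more tool, called after ">>>" as name(argument=value, ...) on one line, values as JSON. step_arm: Moves the arm, as the interface text tells. Its arguments: {"type":"object","properties":{"commands":{"type":"array","items":{"type":"number"}},"squeeze":{"type":"number"}},"required":["commands"]}

```bash
mkdir -p pics; python3 - <<'E'
from workcell import *
import cv2
for n in("side","top"):
    cv2.imwrite(f"pics/{n}0.png",camera(n)[:,:,::-1]); p=camera_params(n); print(n,p)
o=get_obs(); print({k:o[k] for k in o})
E
```

```text
side {'mtx': array([[376.66391601,   0.        , 318.137395  ],
       [  0.        , 376.66391601, 202.87377485],
       [  0.        ,   0.        ,   1.        ]]), 'dist': array([-0.07435481,  0.        ,  0.        ,  0.        ,  0.        ]), 'extrinsics': array([[ 0.9876311 , -0.15656077, -0.00857566, -0.47795718],
       [-0.11870438, -0.71084868, -0.69325567,  0.1014895 ],
       [ 0.10244065,  0.68569883, -0.72064071,  1.11713745],
       [ 0.        ,  0.        ,  0.        ,  1.        ]])}
top {'mtx': array([[388.62107028,   0.        , 318.32844794],
       [  0.        , 388.62107028, 199.1227218 ],
       [  0.        ,   0.        ,   1.        ]]), 'dist': array([0.02748242, 0.        , 0.        , 0.        , 0.        ]), 'extrinsics': array([[ 0.02715799, -0.99959282,  0.00875476, -0.03289157],
       [-0.993318  , -0.02796818, -0.11196936,  0.4931269 ],
       [ 0.11216862, -0.0056554 , -0.99367309,  0.99564438],
       [ 0.        ,  0.        ,  0.        ,  1.        ]])}
{'clock': 0.1, 'joint_pos': array([-1.27061281,  0.3328284 , -0.06469216,  1.46088165,  0.02159992,
        1.34988243, -0.08845602]), 'joint_velocities': array([ 0.00042858, -0.00101047,  0.00075668, -0.00225531,  0.00070696,
       -0.00066451, -0.00084521]), 'tau': array([ 2.02559168e-03, -6.26738548e+01,  4.93775611e-02, -3.92427886e+01,
        1.62091322e-02,  6.85743667e-03,  4.43399779e-05]), 'position': array([0.19815385, 0.59239597, 0.23057154]), 'ee_rot': array([ 1.60664225e-01,  9.87008906e-01, -6.47965213e-04, -7.44853726e-05]), 'ft_force': array([-0.13121928,  0.76127899, -0.05831119]), 'torque': array([-0.01103374,  0.02301995, -0.03290681]), 'grasp_force': 0.0, 'grip_width': 1.0017606848521703}
```

View pics/side0.png

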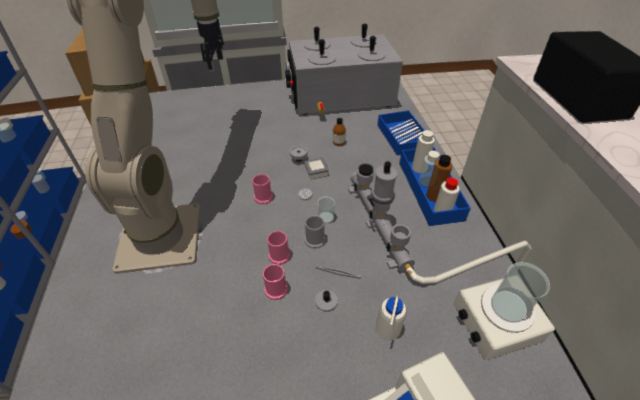

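View pics/top0.png

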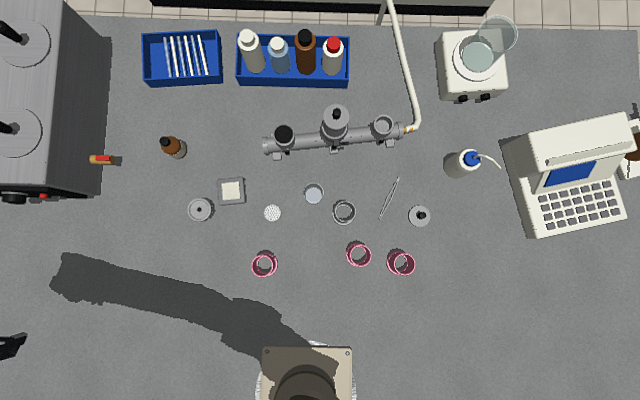

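```bash
python3 - <<'E'
import cv2
t=cv2.imread("pics/top0.png");s=cv2.imread("pics/side0.png")
cv2.imwrite("pics/tc.png",cv2.resize(t[100:240,180:446],None,fx=3,fy=3,interpolation=cv2.INTER_CUBIC))
cv2.imwrite("pics/sc.png",cv2.resize(s[125:320,245:435],None,fx=3,fy=3,interpolation=cv2.INTER_CUBIC))
E
```

```text
(no output)
```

View pics/tc.png

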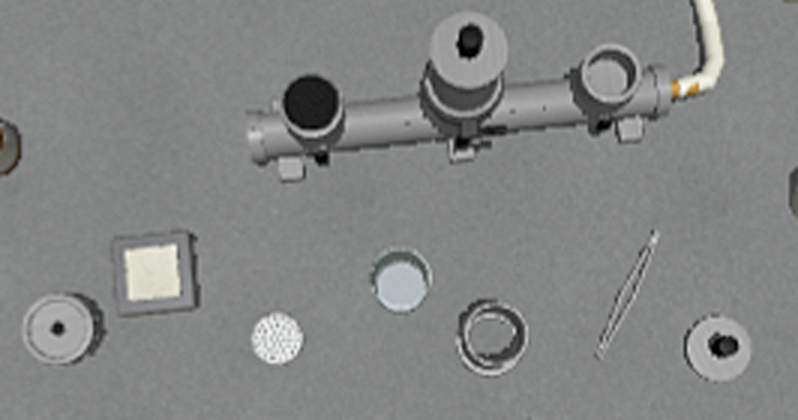

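View pics/sc.png

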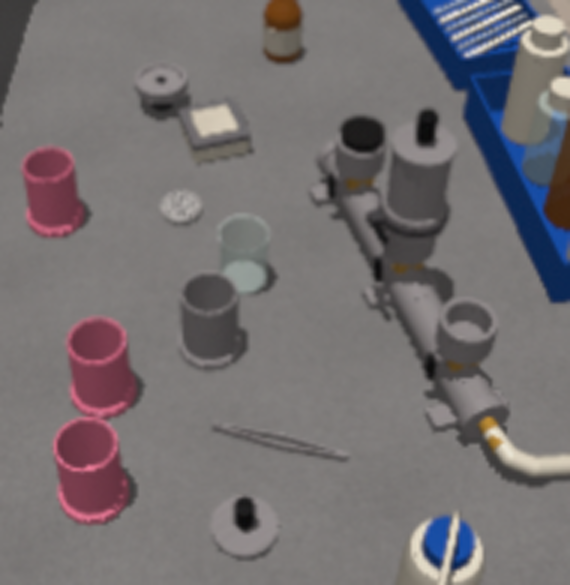

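```bash
cat > h.py <<'E'
from workcell import *
import cv2, numpy as np
def ray(n,u,v):
    p=camera_params(n);E=p["extrinsics"]
    q=cv2.undistortPoints(np.array([[[u,v]]],float),p["mtx"],p["dist"])[0,0]
    R=E[:3,:3];return -R.T@E[:3,3],R.T@np.array([q[0],q[1],1])
def at(n,u,v,z):
    c,d=ray(n,u,v);return (c+d*(z-c[2])/d[2]).round(4)
def crop(n,fn,u0,v0,u1,v1,f):
    im=camera(n)[:,:,::-1][v0:v1,u0:u1]
    cv2.imwrite(fn,cv2.resize(im,None,fx=f,fy=f,interpolation=cv2.INTER_CUBIC))
def proj(n,P):
    p=camera_params(n);E=p["extrinsics"]
    return cv2.projectPoints(np.array(P,float).reshape(-1,3),cv2.Rodrigues(E[:3,:3])[0],E[:3,3],p["mtx"],p["dist"])[0].reshape(-1,2)
E
python3 - <<'E'
from h import *
T=lambda a,b:((a+.5)/3-.5+180,(b+.5)/3-.5+100)
S=lambda a,b:((a+.5)/3-.5+245,(b+.5)/3-.5+125)
for k,t,s,z in[("base",(58,328),(162,81),.04),("disc",(277,338),(181,205),.01),("funnelrim",(492,334),(210,293),.08),("lid",(718,348),(245,527),.009),
 ("port",(608,74),(467,325),.105),("holdertop plate",(467,50),(421,146),.105+.098),("plug",(310,101),(362,134),.117),("beaker foot",(402,287),(246,277),0),("membr",(154,272),(216,121),.031)]:
    print(k,at("top",*T(*t),z),at("side",*S(*s),z))
for k,t in [("forc",(655,235)),("forc",(599,355))]: print(k,at("top",*T(*t),.005))
E
```

```text
base [0.4582 0.288  0.04  ] [0.4593 0.2815 0.04  ]
disc [0.457  0.1031 0.01  ] [0.4569 0.102  0.01  ]
funnelrim [ 0.46   -0.0829  0.08  ] [ 0.4609 -0.0883  0.08  ]
lid [ 0.4591 -0.2893  0.009 ] [ 0.4588 -0.2927  0.009 ]
port [ 0.6767 -0.1728  0.105 ] [ 0.6742 -0.1835  0.105 ]
holdertop plate [ 0.661  -0.0511  0.203 ] [ 0.6575 -0.0543  0.203 ]
plug [0.6432 0.072  0.117 ] [0.6406 0.0651 0.117 ]
beaker foot [ 0.507  -0.0065  0.    ] [ 0.5101 -0.004   0.    ]
membr [0.5102 0.2104 0.031 ] [0.5124 0.2097 0.031 ]
forc [ 0.5601 -0.2337  0.005 ]
forc [ 0.4501 -0.1842  0.005 ]
```

```bash
cat >> h.py <<'E'
def overlay(fn,items,imgs,f=5,r=26):
    rows=[]
    for n in("top","side"):
        row=[]
        for x,y,circs in items:
            c=proj(n,[x,y,circs[0][0]])[0].round().astype(int);u0,v0=c-r
            im=cv2.resize(imgs[n][v0:v0+2*r,u0:u0+2*r],None,fx=f,fy=f,interpolation=cv2.INTER_CUBIC)
            for z,R in circs:
                a=np.linspace(0,2*np.pi,60)
                p=proj(n,np.c_[x+R*np.cos(a),y+R*np.sin(a),0*a+z]);p=((p-[u0,v0]+.5)*f-.5).round().astype(int)
                cv2.polylines(im,[p],True,(0,255,255),1)
            row.append(im)
        rows.append(np.hstack(row))
    cv2.imwrite(fn,np.vstack(rows))
E
python3 - <<'E'
from h import *
imgs={n:cv2.imread(f"pics/{n}0.png") for n in("top","side")}
overlay("pics/ov.png",[(.4585,.287,[(.04,.031),(.036,.025)]),(.457,.103,[(.01,.023)]),(.460,-.0835,[(.08,.027),(0,.031)]),(.459,-.290,[(.009,.029),(.042,.009)]),(.676,-.174,[(.105,.026),(.105,.020)])],imgs,f=5,r=16)
E
```

```text
(no output)
```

View pics/ov.png

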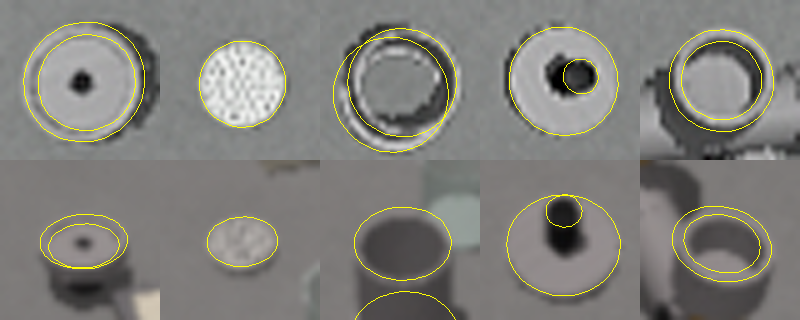

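>>> step_arm(commands=[85, 0.434, -0.509, -0.1, 0, 0, -0.397, 85, 0.434, -0.509, -0.1, 0, 0, -0.397, 85, 0.434, -0.509, -0.1, 0, 0, -0.397, 85, 0.434, -0.509, -0.1, 0, 0, -0.397, 85, 0.434, -0.509, -0.1, 0, 0, -0.397, 85, 0.434, -0.509, -0.1, 0, 0, -0.397, 85, 0.434, -0.509, -0.1, 0, 0, -0.397, 85, 0.434, -0.509, -0.1, 0, 0, -0.397, 85, 0.434, -0.509, -0.1, 0, 0, -0.397, 85, 0.434, -0.509, -0.1, 0, 0, -0.397], squeeze=40)

```text
clock: 1.35
position: [0.4579, 0.2886, 0.1714]
ee_rot: [0.706, 0.708, 0.0, -0.0]
ft_force: [0.3, 0.0, -0.7]
grip_width: 0.992
grasp_force: 0.0
```

>>> step_arm(commands=[85, 0, 0, -0.1, 0, 0, 0, 85, 0, 0, -0.18, 0, 0, 0, 85, 0, 0, -0.24, 0, 0, 0, 85, 0, 0, -0.268, 0, 0, 0, 85, 0, 0, -0.268, 0, 0, 0, 70, 0, 0, -0.268, 0, 0, 0, 50, 0, 0, -0.268, 0, 0, 0, 50, 0, 0, -0.268, 0, 0, 0, 50, 0, 0, -0.268, 0, 0, 0, 50, 0, 0, -0.268, 0, 0, 0])

```text
clock: 2.6
position: [0.4595, 0.2882, 0.0125]
ee_rot: [0.707, 0.707, 0.001, -0.0]
ft_force: [-1.7, -0.9, 7.0]
grip_width: 0.711
grasp_force: 41.9
```

```bash
python3 - <<'E'
from h import *
a=cv2.resize(camera("top")[160:260,150:260],None,fx=4,fy=4,interpolation=2);b=cv2.resize(camera("side")[100:200,250:350],None,fx=4,fy=4,interpolation=2)
cv2.imwrite("pics/g1.png",np.hstack([a,b])[:,:,::-1]);print(get_obs()["position"])
E
```

```text
[0.45948443 0.28821028 0.01243224]
```

View pics/g1.png

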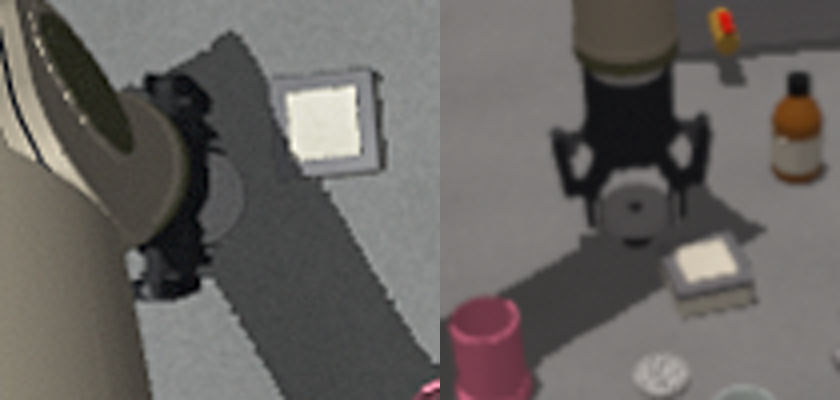

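>>> step_arm(commands=[50, 0, 0, 0.05, 0, 0, 0, 50, 0, 0, 0.13, 0, 0, 0, 50, 0, 0, 0.22, 0, 0, 0, 50, 0, 0, 0.3, 0, 0, 0, 50, 0, -0.08, 0.3, 0, 0, 0, 50, 0, -0.17, 0.3, 0, 0, 0, 50, 0, -0.26, 0.3, 0, 0, 0, 50, 0, -0.35, 0.3, 0, 0, 0, 50, 0, -0.44, 0.3, 0, 0, 0, 50, 0, -0.5, 0.3, 0, 0, 0])

```text
clock: 3.95
position: [0.4584, -0.0153, 0.1915]
ee_rot: [0.708, 0.707, 0.001, 0.0]
ft_force: [0.3, 0.4, -2.6]
grip_width: 0.711
grasp_force: 44.7
```

>>> step_arm(commands=[50, 0, -0.08, 0, 0, 0, 0, 50, 0, -0.17, 0, 0, 0, 0, 50, 0.02, -0.24, 0, 0, 0, 0, 50, 0.08, -0.27, 0, 0, 0, 0, 50, 0.16, -0.27, 0, 0, 0, 0, 50, 0.24, -0.27, 0, 0, 0, 0, 50, 0.3, -0.27, 0, 0, 0, 0, 50, 0.34, -0.27, 0, 0, 0, 0, 50, 0.361, -0.27, 0, 0, 0, 0, 50, 0.361, -0.27, 0, 0, 0, 0])

```text
clock: 5.2
position: [0.6756, -0.1744, 0.1907]
ee_rot: [0.707, 0.708, 0.0, 0.0]
ft_force: [-0.7, -0.7, -2.7]
grip_width: 0.713
grasp_force: 44.6
```

```bash
python3 - <<'E'
from h import *
print(get_obs()["position"])
a=cv2.resize(camera("top")[80:170,330:440],None,fx=4,fy=4,interpolation=2);b=cv2.resize(camera("side")[160:250,350:450],None,fx=4,fy=4,interpolation=2)
cv2.imwrite("pics/g2.png",np.hstack([a,b])[:,:,::-1])
E
```

```text
[ 0.67564714 -0.17441496  0.19071759]
```

View pics/g2.png

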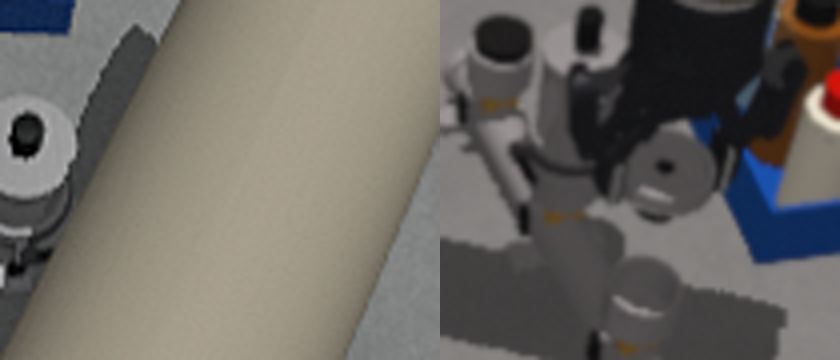

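```bash
cat >> h.py <<'E'
def tilt(fn,n,pivot,a0,circs,box,f,angs):
    # circles (z rel. pivot, R) turned about the x line through pivot
    u0,v0,u1,v1=box;img=camera(n)[:,:,::-1];out=[]
    for t in angs:
        im=cv2.resize(img[v0:v1,u0:u1],None,fx=f,fy=f,interpolation=2);R=cv2.Rodrigues(np.array([t,0,0.]))[0]
        a=np.linspace(0,2*np.pi,60)
        for z,r in circs:
            P=(R@np.c_[r*np.cos(a),a0+r*np.sin(a),0*a+z].T).T+pivot
            p=((proj(n,P)-[u0,v0]+.5)*f-.5).round().astype(int);cv2.polylines(im,[p],True,(0,255,255),1)
        out.append(im)
    cv2.imwrite(fn,np.hstack(out))
E
python3 - <<'E'
from h import *
tilt("pics/t1.png","side",np.array([.6756,-.1744,.1907+.022]),0,[(.0075,.031),(.0035,.025),(-.0325,.0135)],(385,180,435,230),5,[0,.2,.4])
E
```

```text
(no output)
```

View pics/t1.png

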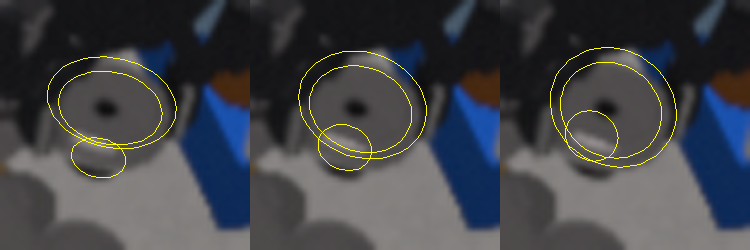

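>>> step_arm(commands=[50, 0, 0, -0.04, 0, 0, 0, 50, 0, 0, -0.08, 0, 0, 0, 50, 0, 0, -0.1, 0, 0, 0, 50, 0, 0, -0.11, 0, 0, 0, 50, 0, 0, -0.115, 0, 0, 0, 50, 0, 0, -0.12, 0, 0, 0, 50, 0, 0, -0.125, 0, 0, 0, 50, 0, 0, -0.13, 0, 0, 0, 50, 0, 0, -0.133, 0, 0, 0, 50, 0, 0, -0.133, 0, 0, 0])

```text
clock: 6.6
position: [0.6752, -0.1746, 0.1106]
ee_rot: [0.707, 0.707, -0.0, -0.0]
ft_force: [-0.7, -0.3, -1.9]
grip_width: 0.713
grasp_force: 44.7
```

```bash
python3 - <<'E'
from h import *
P=get_obs()["position"];print(P)
tilt("pics/t2.png","side",P+[0,0,.022],0,[(.0075,.031),(.0035,.025),(-.0325,.0135)],(370,200,430,260),5,[0])
E
```

```text
[ 0.67519121 -0.17464344  0.11057139]
```

View pics/t2.png

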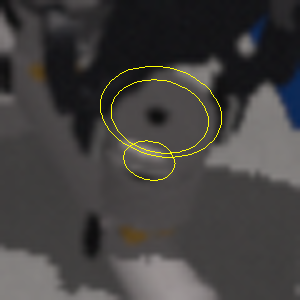

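>>> step_arm(commands=[50, 0, 0, -0.005, 0, 0, 0, 50, 0, 0, -0.01, 0, 0, 0, 50, 0, 0, -0.015, 0, 0, 0, 50, 0, 0, -0.019, 0, 0, 0, 50, 0, 0, -0.022, 0, 0, 0, 50, 0, 0, -0.024, 0, 0, 0, 50, 0, 0, -0.026, 0, 0, 0, 50, 0, 0, -0.027, 0, 0, 0, 50, 0, 0, -0.027, 0, 0, 0, 50, 0, 0, -0.027, 0, 0, 0])

```text
clock: 7.9
position: [0.6763, -0.1753, 0.0954]
ee_rot: [0.707, 0.707, 0.001, 0.001]
ft_force: [5.4, -1.9, 1.4]
grip_width: 0.716
grasp_force: 45.0
```

>>> step_arm(commands=[50, 0.002, 0, 0, 0, 0, 0, 50, 0.0035, 0, 0, 0, 0, 0, 50, 0.0035, 0, -0.001, 0, 0, 0, 50, 0.0035, 0, -0.002, 0, 0, 0, 50, 0.0035, 0, -0.003, 0, 0, 0, 50, 0.0035, 0, -0.004, 0, 0, 0, 50, 0.0035, 0, -0.005, 0, 0, 0, 50, 0.0035, 0, -0.005, 0, 0, 0, 50, 0.0035, 0, -0.005, 0, 0, 0, 50, 0.0035, 0, -0.005, 0, 0, 0])

```text
clock: 9.15
position: [0.6773, -0.175, 0.0935]
ee_rot: [0.707, 0.707, 0.0, 0.0]
ft_force: [-6.3, -0.7, 16.2]
grip_width: 0.715
grasp_force: 46.2
```

>>> step_arm(commands=[64, 0, 0, 0, 0, 0, 0, 70, 0, 0, 0, 0, 0, 0, 85, 0, 0, 0, 0, 0, 0, 85, 0, 0, 0, 0, 0, 0, 85, 0, 0, 0.06, 0, 0, 0, 85, 0, 0, 0.15, 0, 0, 0, 85, 0, 0, 0.23, 0, 0, 0, 85, -0.08, 0, 0.23, 0, 0, 0, 85, -0.18, 0, 0.23, 0, 0, 0, 85, -0.28, 0, 0.23, 0, 0, 0])

```text
clock: 10.4
position: [0.5077, -0.1748, 0.2292]
ee_rot: [0.707, 0.707, -0.0, 0.0]
ft_force: [-1.0, -0.2, 2.3]
grip_width: 0.995
grasp_force: 0.0
```

>>> step_arm(commands=[85, -0.09, 0.1, 0, 0, 0, 0, 85, -0.09, 0.2, 0, 0, 0, 0, 85, -0.09, 0.3, 0, 0, 0, 0, 85, -0.09, 0.4, 0, 0, 0, 0, 85, -0.09, 0.462, -0.06, 0, 0, 0, 85, -0.09, 0.462, -0.16, 0, 0, 0, 60, -0.09, 0.462, -0.25, 0, 0, 0, 56, -0.09, 0.462, -0.28, 0, 0, 0, 56, -0.09, 0.462, -0.28, 0, 0, 0, 56, -0.09, 0.462, -0.28, 0, 0, 0])

```text
clock: 11.65
position: [0.4561, 0.1027, 0.0626]
ee_rot: [0.707, 0.707, 0.001, 0.0]
ft_force: [-0.4, -0.3, -0.3]
grip_width: 0.655
grasp_force: 0.0
```

```bash
python3 - <<'E'
from h import *
imgs={n:camera(n)[:,:,::-1] for n in("top","side")}
print(get_obs()["position"])
overlay("pics/ov2.png",[(.677,-.175,[(.121,.031),(.117,.025)]),(.457,.103,[(.01,.023)])],imgs,f=7,r=20)
E
```

```text
[0.45622181 0.10288174 0.06277297]
```

View pics/ov2.png

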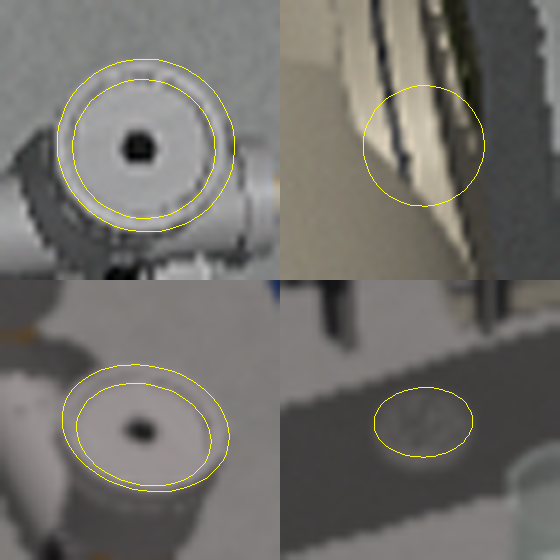

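>>> step_arm(commands=[54, 0.001, 0, -0.05, 0, 0, 0, 54, 0.001, 0, -0.08, 0, 0, 0, 52, 0.001, 0, -0.094, 0, 0, 0, 52, 0.001, 0, -0.094, 0, 0, 0, 52, 0.001, 0, -0.096, 0, 0, 0, 52, 0.001, 0, -0.098, 0, 0, 0, 52, 0.001, 0, -0.1, 0, 0, 0, 52, 0.001, 0, -0.1, 0, 0, 0, 52, 0.001, 0, -0.1, 0, 0, 0, 52, 0.001, 0, -0.1, 0, 0, 0])

```text
clock: 13.0
position: [0.456, 0.1025, 0.0016]
ee_rot: [0.707, 0.707, 0.0, 0.0]
ft_force: [-1.3, -0.5, -0.6]
grip_width: 0.612
grasp_force: 0.0
```

```bash
python3 - <<'E'
from h import *
crop("side","pics/d1.png",275,165,335,215,8)
o=get_obs();print(o["position"],o["ft_force"],o["grip_width"])
E
```

```text
[0.45596311 0.10252709 0.0015578 ] [-0.39521641 -0.61728568  0.49654827] 0.6098109183007345
```

View pics/d1.png

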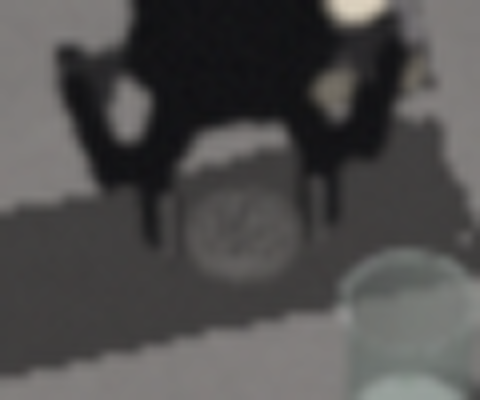

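>>> step_arm(commands=[52, 0, 0, -0.001, 0, 0, 0, 52, 0, 0, -0.002, 0, 0, 0, 52, 0, 0, -0.003, 0, 0, 0, 52, 0, 0, -0.004, 0, 0, 0, 52, 0, 0, -0.005, 0, 0, 0, 52, 0, 0, -0.006, 0, 0, 0, 52, 0, 0, -0.006, 0, 0, 0, 52, 0, 0, -0.006, 0, 0, 0, 52, 0, 0, -0.006, 0, 0, 0, 52, 0, 0, -0.006, 0, 0, 0])

```text
clock: 14.3
position: [0.456, 0.1025, -0.002]
ee_rot: [0.707, 0.707, 0.0, 0.0]
ft_force: [0.3, 0.4, 0.3]
grip_width: 0.608
grasp_force: 0.0
```

>>> step_arm(commands=[52, 0, 0, -0.001, 0, 0, 0, 52, 0, 0, -0.002, 0, 0, 0, 52, 0, 0, -0.003, 0, 0, 0, 52, 0, 0, -0.004, 0, 0, 0, 52, 0, 0, -0.004, 0, 0, 0, 52, 0, 0, -0.004, 0, 0, 0, 52, 0, 0, -0.004, 0, 0, 0, 52, 0, 0, -0.004, 0, 0, 0, 52, 0, 0, -0.004, 0, 0, 0, 52, 0, 0, -0.004, 0, 0, 0])

```text
clock: 15.55
position: [0.4561, 0.1026, -0.0034]
ee_rot: [0.707, 0.707, 0.0, -0.0]
ft_force: [-8.7, -2.1, 22.9]
grip_width: 0.614
grasp_force: 11.4
```

>>> step_arm(commands=[52, 0, 0, 0.006, 0, 0, 0, 52, 0, 0, 0.0115, 0, 0, 0, 52, 0, 0, 0.0115, 0, 0, 0, 52, 0, 0, 0.0115, 0, 0, 0, 40, 0, 0, 0.0115, 0, 0, 0, 40, 0, 0, 0.0115, 0, 0, 0, 40, 0, 0, 0.0115, 0, 0, 0, 40, 0, 0, 0.0115, 0, 0, 0, 40, 0, 0, 0.0115, 0, 0, 0, 40, 0, 0, 0.0115, 0, 0, 0])

```text
clock: 16.8
position: [0.4559, 0.1026, 0.0026]
ee_rot: [0.707, 0.707, -0.0, -0.0]
ft_force: [-2.0, 0.1, 7.7]
grip_width: 0.509
grasp_force: 39.5
```

>>> step_arm(commands=[40, 0, 0, 0.004, 0, 0, 0, 40, 0, 0, 0.01, 0, 0, 0, 40, 0, 0, 0.015, 0, 0, 0, 40, 0, 0, 0.02, 0, 0, 0, 40, 0, 0, 0.025, 0, 0, 0, 40, 0, 0, 0.025, 0, 0, 0, 40, 0, 0, 0.025, 0, 0, 0, 40, 0, 0, 0.025, 0, 0, 0, 40, 0, 0, 0.025, 0, 0, 0, 40, 0, 0, 0.025, 0, 0, 0])

```text
clock: 18.05
position: [0.4559, 0.1025, 0.0174]
ee_rot: [0.707, 0.707, -0.0, 0.0]
ft_force: [0.9, 0.1, -0.8]
grip_width: 0.506
grasp_force: 40.7
```

```bash
python3 - <<'E'
from h import *
P=get_obs()["position"];print(P)
tilt("pics/t3.png","side",P-[0,0,.0026],0,[(.0,.023),(.01,.023)],(275,160,335,215),8,[0])
E
```

```text
[0.45593269 0.10251483 0.01738777]
```

View pics/t3.png

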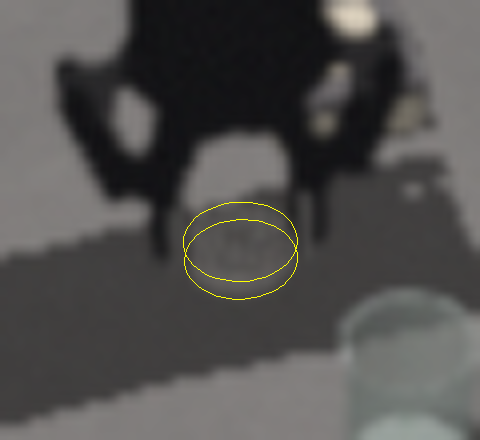

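>>> step_arm(commands=[40, 0, 0, 0.05, 0, 0, 0, 40, 0, 0, 0.13, 0, 0, 0, 40, 0, 0, 0.21, 0, 0, 0, 40, 0, -0.03, 0.28, 0, 0, 0, 40, 0, -0.11, 0.29, 0, 0, 0, 40, 0, -0.2, 0.29, 0, 0, 0, 40, 0, -0.29, 0.29, 0, 0, 0, 40, 0, -0.37, 0.29, 0, 0, 0, 40, 0, -0.43, 0.29, 0, 0, 0, 40, 0.04, -0.46, 0.29, 0, 0, 0])

```text
clock: 19.35
position: [0.4791, -0.1759, 0.1918]
ee_rot: [0.708, 0.706, 0.001, -0.0]
ft_force: [1.0, -0.3, -1.5]
grip_width: 0.507
grasp_force: 41.0
```

>>> step_arm(commands=[40, 0.08, 0, 0, 0, 0, 0, 40, 0.16, 0, 0, 0, 0, 0, 40, 0.24, 0, 0, 0, 0, 0, 40, 0.3, 0, -0.02, 0, 0, 0, 40, 0.328, 0, -0.06, 0, 0, 0, 40, 0.328, 0, -0.08, 0, 0, 0, 40, 0.328, 0, -0.09, 0, 0, 0, 40, 0.328, 0, -0.09, 0, 0, 0, 40, 0.328, 0, -0.09, 0, 0, 0, 40, 0.328, 0, -0.09, 0, 0, 0])

```text
clock: 20.6
position: [0.6769, -0.1734, 0.1384]
ee_rot: [0.707, 0.707, 0.001, 0.0]
ft_force: [1.0, -0.3, -0.8]
grip_width: 0.503
grasp_force: 41.0
```

>>> step_arm(commands=[40, 0, 0, -0.008, 0, 0, 0, 40, 0, 0, -0.014, 0, 0, 0, 40, 0, 0, -0.018, 0, 0, 0, 40, 0, 0, -0.021, 0, 0, 0, 40, 0, 0, -0.024, 0, 0, 0, 40, 0, 0, -0.026, 0, 0, 0, 40, 0, 0, -0.028, 0, 0, 0, 40, 0, 0, -0.028, 0, 0, 0, 40, 0, 0, -0.028, 0, 0, 0, 40, 0, 0, -0.028, 0, 0, 0])

```text
clock: 21.85
position: [0.6768, -0.1736, 0.1207]
ee_rot: [0.707, 0.707, 0.0, 0.0]
ft_force: [2.5, -0.7, -0.8]
grip_width: 0.505
grasp_force: 41.1
```

>>> step_arm(commands=[40, 0, 0, -0.001, 0, 0, 0, 40, 0, 0, -0.001, 0, 0, 0, 40, 0, 0, -0.002, 0, 0, 0, 40, 0, 0, -0.002, 0, 0, 0, 40, 0, 0, -0.003, 0, 0, 0, 40, 0, 0, -0.003, 0, 0, 0, 40, 0, 0, -0.003, 0, 0, 0, 40, 0, 0, -0.003, 0, 0, 0, 40, 0, 0, -0.003, 0, 0, 0, 40, 0, 0, -0.003, 0, 0, 0])

```text
clock: 23.1
position: [0.6769, -0.1736, 0.1198]
ee_rot: [0.707, 0.707, 0.0, 0.0]
ft_force: [-1.9, -0.5, 8.6]
grip_width: 0.506
grasp_force: 42.0
```

>>> step_arm(commands=[50, 0, 0, 0, 0, 0, 0, 54, 0, 0, 0, 0, 0, 0, 56, 0, 0, 0, 0, 0, 0, 56, 0, 0, 0.01, 0, 0, 0, 60, 0, 0, 0.05, 0, 0, 0, 70, 0, 0, 0.12, 0, 0, 0, 80, -0.05, 0, 0.18, 0, 0, 0, 80, -0.13, 0, 0.18, 0, 0, 0, 80, -0.22, 0, 0.18, 0, 0, 0, 80, -0.3, 0, 0.18, 0, 0, 0])

```text
clock: 24.35
position: [0.4951, -0.1738, 0.2269]
ee_rot: [0.707, 0.707, 0.0, -0.0]
ft_force: [-0.5, -0.4, 1.7]
grip_width: 0.94
grasp_force: 0.0
```

```bash
cat >> h.py <<'E'
def fit(n,img,x,y,circs,rad=.008,st=.0005):
    g=cv2.GaussianBlur(img.astype(np.float32),(3,3),0);gm=sum(np.hypot(cv2.Sobel(g[:,:,c],5,1,0),cv2.Sobel(g[:,:,c],5,0,1)) for c in range(3))
    a=np.linspace(0,2*np.pi,90);off=np.arange(-rad,rad+1e-9,st);best=(-1,)
    base=[proj(n,np.c_[x+r*np.cos(a),y+r*np.sin(a),0*a+z]) for z,r in circs]
    for dx in off:
        for dy in off:
            s=0
            for (z,r) in circs:
                p=proj(n,np.c_[x+dx+r*np.cos(a),y+dy+r*np.sin(a),0*a+z]).astype(np.float32)
                s+=np.sqrt(cv2.remap(gm,p[:,:1],p[:,1:],1)).mean()
            if s>best[0]: best=(round(float(s),2),round(x+dx,4),round(y+dy,4))
    return best
E
python3 - <<'E'
from h import *
I={n:cv2.imread(f"pics/{n}0.png") for n in("top","side")}
J={n:camera(n)[:,:,::-1] for n in("top","side")}
print(get_obs()["position"])
for n in I:
    print(n,"disc0",fit(n,I[n],.457,.103,[(.009,.023)]),"fun0",fit(n,I[n],.46,-.086,[(.08,.027),(.011,.031),(.08,.024)]),"lid0",fit(n,I[n],.459,-.29,[(.009,.029)]),
     "base",fit(n,J[n],.677,-.174,[(.121,.031)]),"disc",fit(n,J[n],.677,-.174,[(.1255,.0225)]))
E
```

```text
[ 0.49261067 -0.17460112  0.22710313]Traceback (most recent call last):
  File "<stdin>", line 6, in <module>
  File "h.py", line 48, in fit
    p=proj(n,np.c_[x+dx+r*np.cos(a),y+dy+r*np.sin(a),0*a+z]).astype(np.float32)
      ~~~~^^^^^^^^^^^^^^^^^^^^^^^^^^^^^^^^^^^^^^^^^^^^^^^^^^
  File "h.py", line 13, in proj
    p=camera_params(n);E=p["extrinsics"]
ValueError: time passes only in moves, steps and waits
```

```bash
sed -i 's/^def ray/import functools\ncamera_params=functools.lru_cache(camera_params)\ndef ray/' h.py
python3 - <<'E'
from h import *
I={n:cv2.imread(f"pics/{n}0.png") for n in("top","side")}
J={n:camera(n)[:,:,::-1] for n in("top","side")}
for n in I:
    cv2.imwrite(f"pics/J{n}.png",J[n])
    print(n,"disc0",fit(n,I[n],.457,.103,[(.009,.023)]),"fun0",fit(n,I[n],.46,-.086,[(.08,.027),(.011,.031),(.08,.024)]),"lid0",fit(n,I[n],.459,-.29,[(.009,.029)]),
     "base",fit(n,J[n],.677,-.174,[(.121,.031)]),"disc",fit(n,J[n],.677,-.174,[(.1255,.0225)]))
E
```

```text
top disc0 (25.55, np.float64(0.4565), np.float64(0.104)) fun0 (61.41, np.float64(0.4605), np.float64(-0.0845)) lid0 (20.4, np.float64(0.459), np.float64(-0.291)) base (19.15, np.float64(0.6765), np.float64(-0.1735)) disc (19.16, np.float64(0.677), np.float64(-0.173))
side disc0 (17.47, np.float64(0.456), np.float64(0.1035)) fun0 (47.89, np.float64(0.463), np.float64(-0.0895)) lid0 (14.21, np.float64(0.458), np.float64(-0.2895)) base (17.34, np.float64(0.6755), np.float64(-0.175)) disc (18.58, np.float64(0.676), np.float64(-0.171))
```

>>> step_arm(commands=[85, -0.058, 0.08, -0.06, 0, 0, 0, 85, -0.058, 0.144, -0.128, 0, 0, 0, 85, -0.058, 0.144, -0.128, 0, 0, 0, 85, -0.058, 0.144, -0.128, 0, 0, 0, 85, -0.058, 0.144, -0.128, 0, 0, 0, 85, -0.058, 0.144, -0.128, 0, 0, 0, 85, -0.058, 0.144, -0.128, 0, 0, 0, 85, -0.058, 0.144, -0.128, 0, 0, 0, 85, -0.058, 0.144, -0.128, 0, 0, 0, 85, -0.058, 0.144, -0.128, 0, 0, 0])

```text
clock: 25.8
position: [0.462, -0.087, 0.1501]
ee_rot: [0.707, 0.707, 0.0, 0.0]
ft_force: [0.3, 0.4, 0.1]
grip_width: 0.996
grasp_force: 0.0
```

Lower to z 0.040, squeeze gently along x to centre it.

>>> step_arm(commands=[85, 0, 0, -0.06, 0, 0, 0, 85, 0, 0, -0.12, 0, 0, 0, 85, 0, 0, -0.165, 0, 0, 0, 85, 0, 0, -0.183, 0, 0, 0, 85, 0, 0, -0.183, 0, 0, 0, 60, 0, 0, -0.183, 0, 0, 0, 50, 0, 0, -0.183, 0, 0, 0, 50, 0, 0, -0.183, 0, 0, 0, 50, 0, 0, -0.183, 0, 0, 0, 50, 0, 0, -0.183, 0, 0, 0], squeeze=20)

```text
clock: 27.05
position: [0.4626, -0.087, 0.0412]
ee_rot: [0.707, 0.707, 0.001, 0.0]
ft_force: [-2.4, 1.5, 7.3]
grip_width: 0.642
grasp_force: 19.7
```

>>> step_arm(commands=[70, 0, 0, 0, 0, 0, 0, 85, 0, 0, 0, 0, 0, 0, 85, 0, 0, 0, 0, 0, 0, 85, 0, 0, 0, 0, 0, 0.5, 85, 0, 0, 0, 0, 0, 0.5, 85, 0, 0, 0, 0, 0, 0.5, 85, 0, 0, 0, 0, 0, 0.5, 85, 0, 0, 0, 0, 0, 0.5, 85, 0, 0, 0, 0, 0, 0.5, 85, 0, 0, 0, 0, 0, 0.5])

```text
clock: 28.3
position: [0.4619, -0.0871, 0.0402]
ee_rot: [0.125, 0.992, -0.0, -0.0]
ft_force: [-0.1, -0.1, 0.2]
grip_width: 0.991
grasp_force: 0.0
```

>>> step_arm(commands=[85, 0, 0, 0, 0, 0, 0.08, 85, 0, 0, 0, 0, 0, 0.08, 85, 0, 0, 0, 0, 0, 0.08, 60, 0, 0, 0, 0, 0, 0.08, 50, 0, 0, 0, 0, 0, 0.08, 50, 0, 0, 0, 0, 0, 0.08, 50, 0, 0, 0, 0, 0, 0.08, 50, 0, 0, 0, 0, 0, 0.08, 50, 0, 0, 0, 0, 0, 0.08, 50, 0, 0, 0, 0, 0, 0.08], squeeze=35)

```text
clock: 29.55
position: [0.4621, -0.087, 0.0403]
ee_rot: [0.003, 1.0, 0.0, 0.0]
ft_force: [-0.2, 0.8, 4.3]
grip_width: 0.615
grasp_force: 37.3
```

>>> step_arm(commands=[50, 0, 0, 0.02, 0, 0, 0, 50, 0, 0, 0.09, 0, 0, 0, 50, 0, 0, 0.17, 0, 0, 0, 50, 0, 0, 0.24, 0, 0, 0, 50, 0, -0.06, 0.283, 0, 0, 0, 50, 0.02, -0.13, 0.283, 0, 0, 0, 50, 0.08, -0.144, 0.283, 0, 0, 0, 50, 0.16, -0.144, 0.283, 0, 0, 0, 50, 0.24, -0.144, 0.283, 0, 0, 0, 50, 0.3, -0.144, 0.283, 0, 0, 0])

```text
clock: 30.8
position: [0.6432, -0.1729, 0.2096]
ee_rot: [0.003, 1.0, -0.0, -0.001]
ft_force: [-0.6, 0.2, -1.6]
grip_width: 0.612
grasp_force: 38.2
```

>>> step_arm(commands=[50, 0.04, 0, 0, 0, 0, 0, 50, 0.058, 0, 0, 0, 0, 0, 50, 0.058, 0, -0.02, 0, 0, 0, 50, 0.058, 0, -0.04, 0, 0, 0, 50, 0.058, 0, -0.05, 0, 0, 0, 50, 0.058, 0, -0.055, 0, 0, 0, 50, 0.058, 0, -0.055, 0, 0, 0, 50, 0.058, 0, -0.055, 0, 0, 0, 50, 0.058, 0, -0.055, 0, 0, 0, 50, 0.058, 0, -0.055, 0, 0, 0])

```text
clock: 32.05
position: [0.6768, -0.1735, 0.1772]
ee_rot: [0.003, 1.0, 0.0, 0.0]
ft_force: [-0.2, -0.7, -3.7]
grip_width: 0.612
grasp_force: 38.3
```

```bash
python3 - <<'E'
from h import *
P=get_obs()["position"];print(P)
tilt("pics/t4.png","side",P-[0,0,.0403],0,[(.0,.031),(.08,.027)],(370,170,440,250),7,[0])
E
```

```text
[ 0.67680005 -0.17348284  0.17718897]
```

View pics/t4.png

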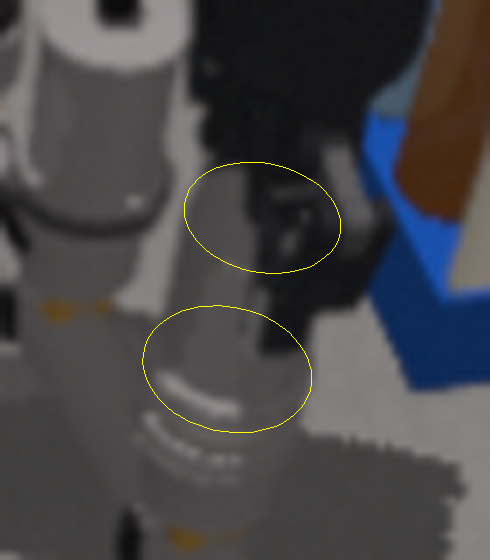

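>>> step_arm(commands=[50, 0, 0, -0.006, 0, 0, 0, 50, 0, 0, -0.01, 0, 0, 0, 50, 0, 0, -0.013, 0, 0, 0, 50, 0, 0, -0.016, 0, 0, 0, 50, 0, 0, -0.018, 0, 0, 0, 50, 0, 0, -0.02, 0, 0, 0, 50, 0, 0, -0.022, 0, 0, 0, 50, 0, 0, -0.0235, 0, 0, 0, 50, 0, 0, -0.0235, 0, 0, 0, 50, 0, 0, -0.0235, 0, 0, 0])

```text
clock: 33.35
position: [0.6768, -0.1735, 0.163]
ee_rot: [0.003, 1.0, 0.0, 0.0]
ft_force: [-0.3, -0.2, -2.2]
grip_width: 0.614
grasp_force: 38.3
```

>>> step_arm(commands=[50, 0, 0, -0.001, 0, 0, 0, 50, 0, 0, -0.0015, 0, 0, 0, 50, 0, 0, -0.002, 0, 0, 0, 50, 0, 0, -0.0025, 0, 0, 0, 50, 0, 0, -0.003, 0, 0, 0, 50, 0, 0, -0.0035, 0, 0, 0, 50, 0, 0, -0.0035, 0, 0, 0, 50, 0, 0, -0.0035, 0, 0, 0, 50, 0, 0, -0.0035, 0, 0, 0, 50, 0, 0, -0.0035, 0, 0, 0])

```text
clock: 34.6
position: [0.6768, -0.1735, 0.1615]
ee_rot: [0.003, 1.0, 0.0, 0.0]
ft_force: [-4.6, 2.5, 5.5]
grip_width: 0.614
grasp_force: 39.0
```

>>> step_arm(commands=[58, 0, 0, 0, 0, 0, 0, 65, 0, 0, 0, 0, 0, 0, 72, 0, 0, 0, 0, 0, 0, 75, 0, 0, 0.03, 0, 0, 0, 75, 0, 0, 0.1, 0, 0, 0, 75, 0, 0, 0.16, 0, 0, 0, 75, -0.06, 0, 0.18, 0, 0, 0, 75, -0.14, 0, 0.18, 0, 0, 0, 60, -0.22, 0, 0.18, 0, 0, 0, 50, -0.22, 0, 0.18, 0, 0, 0])

```text
clock: 35.85
position: [0.5421, -0.1746, 0.2706]
ee_rot: [0.004, 1.0, 0.001, 0.001]
ft_force: [1.2, -0.2, -0.1]
grip_width: 0.586
grasp_force: 0.0
```

```bash
python3 - <<'E'
from h import *
print(get_obs()["position"])
for n in("top","side"):
    J=camera(n)[:,:,::-1];cv2.imwrite(f"pics/K{n}.png",J)
    print(n,fit(n,J,.677,-.1735,[(.201,.027),(.201,.024)]),fit(n,J,.677,-.1735,[(.132,.031)]),fit(n,J,.459,-.29,[(.009,.029)]))
print(at("top",470,157,.15),at("side",394,307,.16))
E
```

```text
[ 0.5420674  -0.1746308   0.27056454]
top (46.33, np.float64(0.6755), np.float64(-0.172)) (18.54, np.float64(0.6695), np.float64(-0.176)) (5.68, np.float64(0.454), np.float64(-0.2845))
side (33.44, np.float64(0.6745), np.float64(-0.178)) (15.77, np.float64(0.678), np.float64(-0.167)) (14.43, np.float64(0.458), np.float64(-0.2895))
[ 0.5894 -0.3712  0.15  ] [ 0.5794 -0.4148  0.16  ]
```

>>> step_arm(commands=[50, -0.06, -0.08, 0, 0, 0, 0, 50, -0.138, -0.16, -0.04, 0, 0, 0, 50, -0.138, -0.193, -0.12, 0, 0, 0, 50, -0.138, -0.193, -0.2, 0, 0, 0, 50, -0.138, -0.193, -0.28, 0, 0, 0, 50, -0.138, -0.193, -0.33, 0, 0, 0, 50, -0.138, -0.193, -0.33, 0, 0, 0, 50, -0.138, -0.193, -0.33, 0, 0, 0, 50, -0.138, -0.193, -0.33, 0, 0, 0, 50, -0.138, -0.193, -0.33, 0, 0, 0])

```text
clock: 37.2
position: [0.4626, -0.2894, 0.0719]
ee_rot: [0.003, 1.0, -0.0, 0.001]
ft_force: [-0.1, 0.1, -0.2]
grip_width: 0.583
grasp_force: 0.0
```

>>> step_arm(commands=[50, -0.006, -0.002, -0.04, 0, 0, 0, 50, -0.006, -0.002, -0.08, 0, 0, 0, 50, -0.006, -0.002, -0.097, 0, 0, 0, 50, -0.006, -0.002, -0.097, 0, 0, 0, 30, -0.006, -0.002, -0.097, 0, 0, 0, 12, -0.006, -0.002, -0.097, 0, 0, 0, 12, -0.006, -0.002, -0.097, 0, 0, 0, 12, -0.006, -0.002, -0.097, 0, 0, 0, 12, -0.006, -0.002, -0.097, 0, 0, 0, 12, -0.006, -0.002, -0.097, 0, 0, 0], squeeze=20)

```text
clock: 38.45
position: [0.4589, -0.2908, 0.0135]
ee_rot: [0.003, 1.0, -0.0, 0.001]
ft_force: [-1.8, 0.3, 6.6]
grip_width: 0.203
grasp_force: 20.7
```

>>> step_arm(commands=[30, 0, 0, 0, 0, 0, 0, 45, 0, 0, 0, 0, 0, 0, 50, 0, 0, 0, 0, 0, -0.5, 50, 0, 0, 0, 0, 0, -0.5, 50, 0, 0, 0, 0, 0, -0.5, 50, 0, 0, 0, 0, 0, -0.5, 50, 0, 0, 0, 0, 0, -0.5, 50, 0, 0, 0, 0, 0, -0.5, 50, 0, 0, 0, 0, 0, -0.5, 50, 0, 0, 0, 0, 0, -0.5])

```text
clock: 39.7
position: [0.4583, -0.2903, 0.0126]
ee_rot: [0.686, 0.728, 0.0, -0.0]
ft_force: [0.0, 0.5, -0.1]
grip_width: 0.587
grasp_force: 0.0
```

>>> step_arm(commands=[50, 0, 0, 0.001, 0, 0, -0.019, 50, 0, 0, 0.001, 0, 0, -0.019, 30, 0, 0, 0.001, 0, 0, -0.019, 12, 0, 0, 0.001, 0, 0, -0.019, 12, 0, 0, 0.001, 0, 0, -0.019, 12, 0, 0, 0.001, 0, 0, -0.019, 12, 0, 0, 0.001, 0, 0, -0.019, 12, 0, 0, 0.001, 0, 0, -0.019, 12, 0, 0, 0.001, 0, 0, -0.019, 12, 0, 0, 0.001, 0, 0, -0.019], squeeze=35)

```text
clock: 40.95
position: [0.4584, -0.2905, 0.0133]
ee_rot: [0.705, 0.709, 0.0, 0.0]
ft_force: [-1.2, 2.3, 5.9]
grip_width: 0.201
grasp_force: 34.2
```

>>> step_arm(commands=[12, 0, 0, 0.02, 0, 0, 0, 12, 0, 0, 0.09, 0, 0, 0, 12, 0, 0, 0.17, 0, 0, 0, 12, 0, 0, 0.25, 0, 0, 0, 12, 0, 0.03, 0.33, 0, 0, 0, 12, 0, 0.1, 0.395, 0, 0, 0, 12, 0.04, 0.17, 0.395, 0, 0, 0, 12, 0.1, 0.194, 0.395, 0, 0, 0, 12, 0.18, 0.194, 0.395, 0, 0, 0, 12, 0.25, 0.194, 0.395, 0, 0, 0])

```text
clock: 42.2
position: [0.61, -0.1733, 0.25]
ee_rot: [0.705, 0.709, -0.0, -0.0]
ft_force: [0.2, 0.6, 1.2]
grip_width: 0.2
grasp_force: 34.4
```

>>> step_arm(commands=[12, 0.06, 0, 0, 0, 0, 0, 12, 0.1, 0, 0, 0, 0, 0, 12, 0.114, 0, 0, 0, 0, 0, 12, 0.114, 0, -0.02, 0, 0, 0, 12, 0.114, 0, -0.04, 0, 0, 0, 12, 0.114, 0, -0.048, 0, 0, 0, 12, 0.114, 0, -0.048, 0, 0, 0, 12, 0.114, 0, -0.048, 0, 0, 0, 12, 0.114, 0, -0.048, 0, 0, 0, 12, 0.114, 0, -0.048, 0, 0, 0])

```text
clock: 43.45
position: [0.6768, -0.1741, 0.2217]
ee_rot: [0.705, 0.709, 0.0, 0.0]
ft_force: [-0.1, -1.4, -0.6]
grip_width: 0.193
grasp_force: 34.4
```

>>> step_arm(commands=[12, 0, 0, -0.004, 0, 0, 0, 12, 0, 0, -0.007, 0, 0, 0, 12, 0, 0, -0.009, 0, 0, 0, 12, 0, 0, -0.011, 0, 0, 0, 12, 0, 0, -0.013, 0, 0, 0, 12, 0, 0, -0.015, 0, 0, 0, 12, 0, 0, -0.017, 0, 0, 0, 12, 0, 0, -0.018, 0, 0, 0, 12, 0, 0, -0.018, 0, 0, 0, 12, 0, 0, -0.018, 0, 0, 0])

```text
clock: 44.7
position: [0.6768, -0.1741, 0.2107]
ee_rot: [0.705, 0.709, 0.0, 0.0]
ft_force: [0.5, -0.1, -0.3]
grip_width: 0.203
grasp_force: 34.4
```

>>> step_arm(commands=[12, 0, 0, -0.001, 0, 0, 0, 12, 0, 0, -0.0015, 0, 0, 0, 12, 0, 0, -0.002, 0, 0, 0, 12, 0, 0, -0.0025, 0, 0, 0, 12, 0, 0, -0.003, 0, 0, 0, 12, 0, 0, -0.003, 0, 0, 0, 12, 0, 0, -0.003, 0, 0, 0, 12, 0, 0, -0.003, 0, 0, 0, 12, 0, 0, -0.003, 0, 0, 0, 12, 0, 0, -0.003, 0, 0, 0])

```text
clock: 45.95
position: [0.6769, -0.1741, 0.2094]
ee_rot: [0.705, 0.709, 0.0, 0.0]
ft_force: [-1.8, 0.6, 5.0]
grip_width: 0.195
grasp_force: 35.0
```

Contact at the home height. Release and withdraw upwards.

>>> step_arm(commands=[24, 0, 0, 0, 0, 0, 0, 34, 0, 0, 0, 0, 0, 0, 45, 0, 0, 0, 0, 0, 0, 45, 0, 0, 0.01, 0, 0, 0, 45, 0, 0, 0.05, 0, 0, 0, 45, 0, 0, 0.11, 0, 0, 0, 45, -0.06, 0, 0.14, 0, 0, 0, 45, -0.14, 0, 0.14, 0, 0, 0, 45, -0.23, 0, 0.14, 0, 0, 0, 45, -0.3, 0, 0.14, 0, 0, 0])

```text
clock: 47.2
position: [0.4952, -0.1748, 0.2926]
ee_rot: [0.706, 0.709, -0.0, -0.0]
ft_force: [-0.7, 0.3, 3.5]
grip_width: 0.526
grasp_force: 0.0
```

```bash
python3 - <<'E'
from h import *
J={n:camera(n)[:,:,::-1] for n in("top","side")}
for n in J: print(n,fit(n,J[n],.677,-.174,[(.205,.029)]),fit(n,J[n],.677,-.174,[(.238,.009)]))
overlay("pics/fin.png",[(.677,-.174,[(.205,.029),(.238,.009),(.121,.031),(.132,.031)])],J,f=6,r=40)
E
```

```text
top (19.45, np.float64(0.677), np.float64(-0.1745)) (29.64, np.float64(0.6755), np.float64(-0.1735))
side (20.1, np.float64(0.677), np.float64(-0.1745)) (24.75, np.float64(0.6735), np.float64(-0.1795))
```

View pics/fin.png

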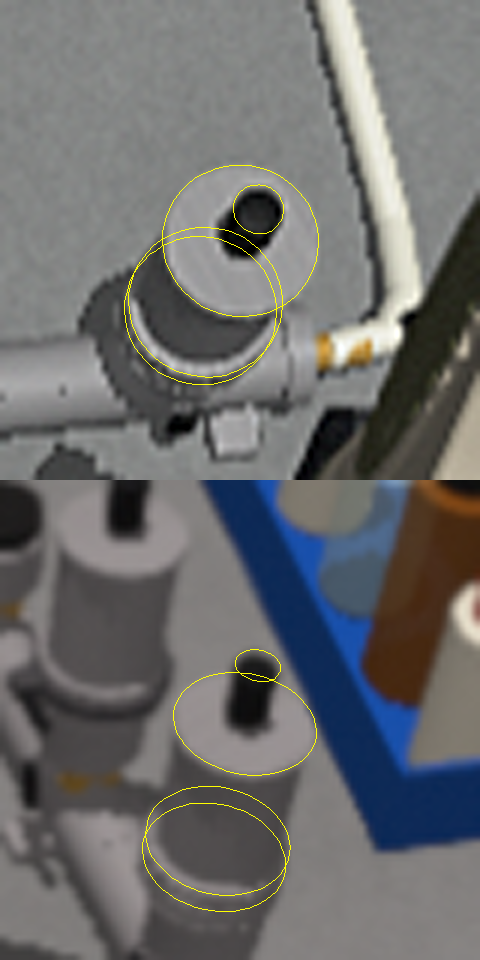

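The picture shows the full stack standing level. The lid plate, at top (240,240) and side (245,722), matches its predicted home circle, and the funnel foot sits on the base. I'm handing it in.

```bash
python3 -c "
from workcell import *
print(hand_in())"
```

```text
the job is handed in; nothing more can be done
None
```

I built the filter holder on the open right-hand port (base, disc, funnel, lid) and handed it in at about 47 s of the 128 s; each part met contact at its home height, the last pictures show the stack level and the gripper clear, and no verdict came back.

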